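Index a turned blank three clicks and hold it

ROBOT

A 6-joint arm with a two-finger parallel gripper is mounted at the origin on the work surface. World frame = base frame: x ahead of the robot, y to its left, z up, the work surface at z = 0. Lengths are in m, angles in degrees, forces in N, time in s.
With the tool pointing down it reaches from about 0.3 to 0.75 m from the base axis. Payload 8.5 kg.
Tool frame: the origin (TCP) lies on the centre line of the jaws, within the pads' length; the fingertips stand 19 mm ahead of it and the grasp point (between the pads) is the TCP (env.tcp_to_tips is the z of the fingertips in the tool frame, in m); z points along the fingers, y is the line along which they close (so a half turn about z gives the same grasp; the last joint's range is limited). The gripper opens to 85 mm and grips with 20 to 120 N. Pads are 22 mm wide; open, the fingers measure 114 mm over their backs; the gripper's body (76 mm by 85 mm) begins 54 mm behind the grasp point. The pads swing forward as they close: fully open they stand 13 mm farther back than shut.
Start: joints at [-78.398, 21.807, 74.336, -0, 83.858, -12.336], TCP at [0.223, -0.503, 0.25] pointing down, gripper open.
Joint ranges: [-178.18, 178.18], [-50.72, 133.34], [12.68, 142.11], [-81.47, 261.47], [9.98, 163.14], [-165.26, 165.26]. Speed limits (degrees/s): [136.94, 136.94, 180, 180, 180, 180].

INTERFACE

Orientations are given as a 3x3 rotation matrix whose columns are the frame's x, y, z axes.
In Python, from rig import env gives the robot as it stands.
- The arm moves only by the tool servo_tool, never from a script. Its argument "steps" is a list of rows, each an object of numbers: "tx", "ty", "tz": the shift along the world's x, y, z in cm; "yaw": the turn about the world's z in degrees; "claw": the finger opening in cm, from 0 to 8.54. In form: [{"tx": .., "ty": .., "tz": .., "yaw": .., "claw": ..}, ...]. A call has 1 to 20 rows; each row shifts and turns the commanded pose from where the row before left it; what a row does not reach is not made up. A row lasts 1/10 s, in which the tool goes at most 50 mm and 8.59 degrees, less where a joint would pass 70% of its speed; a pose out of reach is approached as far as the arm can. A call with a gripper value outside its range is refused whole. The fingers move at their own pace and stop on an object; "newtons" is the grip in N (left out, the last holds). Time passes only in rows, so rows that do not move let the fingers close. It gives the time, the measured TCP pose, the force, the opening and the grip force at its end, in the units of the state.
- env.observe(): the state, without advancing time (a new reading comes with each control period).
- env.get_image(name): name is "scene" or "top"; returns (picture, depth): 384x512x3 uint8, red, green, blue; 384x512 float32, m along the optical axis (not along the pixel's ray), 0 where there is no reading.
- env.camera_model(name): a dict with "fovy" (degrees; the focal length in pixels is half the picture's height over the tangent of half this angle, whatever the lens; pixels are square), "cx", "cy" (the principal point, pixels), "T" (4x4, takes a point from camera to world coordinates). Camera axes: x right, y down, z forward; pixel columns grow to the right and rows downward; lengths in m; the calibration is good to about 2 mm. A picture is of the moment at which its call begins. camera_model takes no time and is no camera call.
- env.close_job(): hands the job in; it is judged then, once.
The state is a dict: "time_s": time; "q": joint angles; "qvel": joint speeds; "joint_efforts": joint torques, N m; "position": TCP position; "tool_rot": TCP orientation; "ft_force": force on the tool from outside, world axes, zero at the start; "wrist_torque": the same for the moment, N m; "grip_width": finger opening in m; "gripper_force": force on a finger pad.
Only numpy, scipy, OpenCV 4.12 (cv2) and the standard library are available. Lean on these libraries where they do the work, as an engineer would, in place of code of your own. Each camera call takes 0.05 s, during which the arm holds its last target. There are 200 camera calls.

TASK

The turned blank on the indexing stand is due for its next hole. Swing the stand's clamp lever all the way open, away from the chuck, then take the index plate by its upright handle and bring it round counterclockwise (seen from above), feeling for exactly three clicks and never going on to a fourth. Finish holding the handle there against the return spring, do not let go, and leave the other things on the bench where they lie.

Things in the scene. Friction and masses are not known exactly. Their poses are not given: they have to be found in the camera images.
- indexer: fixed grey cast indexing stand. Origin: on the bench under the spindle axis, z up. Base plate 20 thick, x -65 to 125, y -200 to 100 mm. Turning together about the axis: aluminium index plate (radius 74, z 63 to 75), steel chuck (radius 45, z 75 to 120), pale wooden blank (radius 36, z 120 to 172). A spring plunger (housing x 94 to 124, 82 high) presses on the rim teeth. Clamp block at y -128.
- spindle (a point): point on the vertical spindle axis, at the top face of the index plate, 75 mm over the bench; axes as the stand's
- plate (a joint): turn of plate, chuck, blank and handle, rad, positive counterclockwise from above, -0.3 to 1.3. Starts in the free play (-0.18 to 0.18, friction keeps it). Teeth pass the plunger at 0.35, 0.55, 0.75, 0.95, 1.15: each is a click; the notch after the third is centred at 0.85. Let go there, a spring pulls it back by a click or more. While the clamp is shut, a lug on the plate is stopped at about 0.28
- handle: the upright round black handle post, 18 mm in diameter, 52 high (83 to 135 mm over the bench), on the end of a flat radial bar (16 wide, z 75 to 83) of the plate, 150 mm from the spindle axis; it can spin freely about its own axis. Origin: centre of its foot, z up. At plate joint value q it lies in the direction 150 degrees + q counterclockwise from the stand's x axis
- handle_top (a point): centre of the top of the handle post; pinch the post from above over its upper 50 mm. Push needed at the post: spring 8 N per rad of plate turn plus 1.6 N friction, and at each tooth it first rises by about 3 N, then falls by about 6 N (the click): 4 to 11 N around the third click
- clamp (a joint): clamp lever hinge, rad: 0 = shut (rod almost upright, leaning 0.1 towards the chuck; starts at 0 to 0.12), growing as the rod swings outward to the stand's -y, 1.3 = fully open (leaning 1.2 outward). Stiff (0.15 N m), stays where it is left. Shut, its nose blocks the plate's lug before the first click
- clamp_hinge (a point): middle of the clamp lever's hinge axis, which runs along the stand's x: at (0, -125, 90) mm in the stand's frame; axes as the stand's
- clamp_knob (a point): centre of the black ball knob (22 mm in diameter) at the end of the clamp lever's steel rod (12 mm in diameter, 95 mm from the hinge axis to the ball's centre); it moves with the lever. Shut, the gap between rod and chuck is about 65 mm; the cheeks beside the hinge reach 101 mm over the bench
- wax_tin: bystander: low round tin, 56 mm across, 40 high, beside the stand; origin under its centre
- chuck_key: bystander: steel T-shaped chuck key, 100 mm long, 12 high, lying beside the clamp block; origin on the bench at the middle of its shaft
- egg_cup: bystander: turned wooden egg cup, 44 mm across, 60 high, behind the plunger; origin under its centre
- gouge: bystander: turning gouge lying on the right, 340 mm long along its x, 28 thick; origin on the bench near its middle
- mallet: bystander: wooden mallet lying on the left, 240 mm long along its x, head 80 mm thick; origin on the bench near its middle
- offcut: bystander: wooden offcut 90 x 60 x 45 mm on the near left; origin under its centre
- caliper: bystander: steel sliding caliper lying flat on the near right, 170 x 66 mm, 7 thick; origin under the middle of its beam

How it is judged (in metres and radians):
On the way, in this order (a step that is already met when the one before it is completed fails the run):
1. the clamp lever is swung open, the plate not yet past its first click (value of joint clamp above 1 rad and value of joint plate below 0.33 rad), for 0.1 s.
2. the plate is brought past the first click by the fingers on its handle (value of joint plate above 0.36 rad and contact force between the fingers and handle above 1 N), for 0.02 s.
3. the plate is held by its handle in the notch after the third click (value of joint plate between 0.77 and 0.93 rad and contact force between the fingers and handle above 1 N), for 0.2 s.
At the end, for the whole second after the job is handed in: the plate stands still between the third and fourth clicks (joint plate 0.77 to 0.93, slower than 0.1 rad/s) with the fingers still on the handle (more than 1 N), and the clamp lever is open (joint clamp over 1.0) (all of step 3 and velocity of joint plate between -0.1 and 0.1 rad/s and value of joint clamp above 1 rad); the arm keeps its last pose, push and grip.
It fails at once if the plate goes past the fourth click (joint plate over 0.96) (value of joint plate above 0.96 rad).
It fails at once if another thing on the bench is moved by more than 20 mm (distance of any of wax_tin, chuck_key, egg_cup, gouge, mallet, offcut, caliper from where it was at the start of the episode above 0.02 m).
It also fails if it takes over 64 s, if anything falls off the work surface, if the arm or the gripper's body presses on something with over 40 N, if the wrist force passes 120 N, or if a joint passes its speed limit or range.

## Working session

There is one attempt and no reset: what is moved stays moved. The work goes in short steps, Python scripts to look and compute and a tool call to move; the robot and the scene stay as the last step left them, time stands still between calls to the robot, and variables do not carry over. Pictures are saved under pics/ and viewed, at most 10 in all, crops included, and the job is handed in when it is done.

Besides the shell and the picture viewer there is one more tool, called after "Emit:" in YAML: its name, and indented under it one key for each argument. servo_tool: Moves the arm, as the interface text tells. Its arguments: {"type":"object","properties":{"steps":{"type":"array"},"newtons":{"type":"number"}},"required":["steps"]}

```bash
mkdir -p pics
cat > h.py <<'E'
import numpy as np,cv2
from rig import env
def snap(n,tag):
    p,d=env.get_image(n); cv2.imwrite(f'pics/{tag}.png',p[:,:,::-1]); np.save(f'pics/{tag}.npy',d); return p,d
def pts(n,d):
    m=env.camera_model(n); f=192/np.tan(np.radians(m['fovy']/2))
    v,u=np.mgrid[:384,:512]; P=np.stack([(u-m['cx'])/f*d,(v-m['cy'])/f*d,d,np.ones_like(d)],-1)@np.array(m['T']).T
    P=P[...,:3]; P[d==0]=np.nan; return P
E
python3 - <<'E'
from h import *
for n in('top','scene'):
    snap(n,n+'0'); m=env.camera_model(n); print(n,m['fovy'],m['cx'],m['cy'],np.round(m['T'],3).tolist())
print(env.observe())
E
```

```text
top 52.25006233237301 265.3312485586465 183.9893770810054 [[0.013, -0.993, 0.119, 0.405], [-1.0, -0.014, -0.014, -0.025], [0.015, -0.119, -0.993, 1.393], [0.0, 0.0, 0.0, 1.0]]
scene 54.91431644839705 256.99924959316496 187.58661040285048 [[0.732, 0.595, -0.333, 0.895], [0.682, -0.629, 0.373, -0.427], [0.013, -0.5, -0.866, 1.027], [0.0, 0.0, 0.0, 1.0]]
{'time_s': 0.1, 'q': array([-7.83968831e+01,  2.18395611e+01,  7.43786015e+01, -5.24662563e-04,
        8.38580153e+01, -1.23341135e+01]), 'qvel': array([-0.13968948, -0.16775195, -0.09870528, -0.05080103,  0.00263016,
        0.00458952]), 'joint_efforts': array([ 4.17825737e-03, -4.49218905e+01, -2.31658924e+01, -1.74364541e-04,
        3.68355351e-03, -2.42013662e-07]), 'position': array([ 0.22311793, -0.50246074,  0.24976137]), 'tool_rot': array([[ 9.13990142e-01,  4.05736299e-01, -2.76333146e-04],
       [ 4.05736300e-01, -9.13989258e-01,  1.30055182e-03],
       [ 2.75115556e-04, -1.30080993e-03, -9.99999116e-01]]), 'ft_force': array([-0.1190914 ,  0.70338375,  0.4918338 ]), 'wrist_torque': array([ 0.03123393, -0.00234634,  0.00633306]), 'gripper_force': 0.0, 'grip_width': 0.08502782962580308}
```

View pics/top0.png

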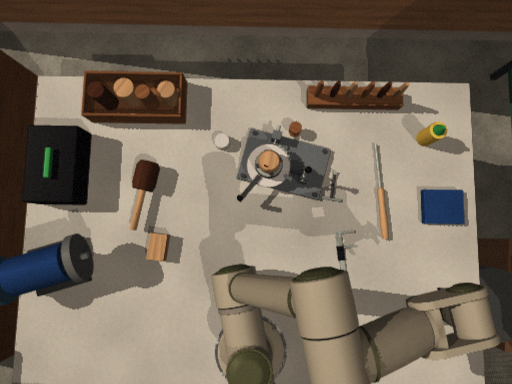

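View pics/scene0.png

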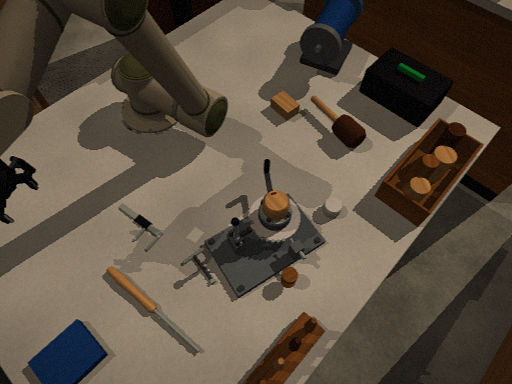

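Top view: blank about (268,162), handle's top near (240,198), and clamp knob near (307,170). The scene view shows the post at (267,163) and the knob at (235,222). Next I'll take positions from depth.

Run:
```python
from h import *
for n,tag,box in(('top','top0',(120,215,225,350)),('scene','scene0',(150,300,175,335))):
    d=np.load(f'pics/{tag}.npy');P=pts(n,d);im=cv2.imread(f'pics/{tag}.png')
    r0,r1,c0,c1=box; sub=P[r0:r1,c0:c1].reshape(-1,3)
    for lo,hi in((.164,.18),(.112,.128),(.128,.14),(.066,.082),(.182,.21)):
        mk=((P[...,2]>lo)&(P[...,2]<hi)).astype(np.uint8); M=np.zeros_like(mk);M[r0:r1,c0:c1]=mk[r0:r1,c0:c1]
        k,l,s,c=cv2.connectedComponentsWithStats(M,connectivity=8)
        for i in range(1,k):
            if s[i,4]>5:
                q=P[l==i]; print(n,lo,hi,'n',s[i,4],'px',np.round(c[i]),'mean',np.round(q.mean(0),4),'mid',np.round((q.min(0)+q.max(0))/2,4),'ext',np.round(np.ptp(q,0),3))
    cv2.imwrite(f'pics/{tag}c.png',cv2.resize(im[r0:r1,c0:c1],None,fx=5,fy=5,interpolation=cv2.INTER_CUBIC))
```

```text
top 0.164 0.18 n 365 px [269. 160.] mean [ 0.6298 -0.0519  0.1716] mid [ 0.6315 -0.0511  0.1717] ext [0.068 0.067 0.015]
top 0.112 0.128 n 24 px [258. 157.] mean [ 0.648  -0.016   0.1194] mid [ 0.6499 -0.0188  0.1193] ext [0.038 0.023 0.014]
top 0.112 0.128 n 6 px [279. 154.] mean [ 0.6569 -0.086   0.1215] mid [ 0.6566 -0.0848  0.1217] ext [0.015 0.01  0.008]
top 0.112 0.128 n 100 px [270. 170.] mean [ 0.6044 -0.058   0.1206] mid [ 0.6108 -0.054   0.1199] ext [0.05  0.086 0.015]
top 0.128 0.14 n 6 px [281. 159.] mean [ 0.6411 -0.0927  0.1317] mid [ 0.6418 -0.0926  0.1328] ext [0.011 0.007 0.009]
top 0.128 0.14 n 11 px [257. 165.] mean [ 0.6201 -0.0144  0.1321] mid [ 0.6201 -0.0161  0.1338] ext [0.011 0.01  0.011]
top 0.128 0.14 n 15 px [271. 173.] mean [ 0.5939 -0.0593  0.1332] mid [ 0.5946 -0.0571  0.1339] ext [0.01  0.026 0.011]
top 0.128 0.14 n 23 px [239. 197.] mean [0.5136 0.0419 0.1356] mid [0.5131 0.0418 0.1348] ext [0.013 0.013 0.008]
top 0.066 0.082 n 20 px [278. 127.] mean [ 0.7624 -0.0859  0.0743] mid [ 0.7621 -0.0863  0.0754] ext [0.023 0.01  0.01 ]
top 0.066 0.082 n 9 px
[... 1809 characters left out ...]
83.] mean [0.5397 0.0117 0.08  ] mid [0.5403 0.0129 0.0798] ext [0.018 0.009 0.002]
scene 0.066 0.082 n 1008 px [273. 224.] mean [ 0.6437 -0.0727  0.0757] mid [ 0.6378 -0.0553  0.0741] ext [0.165 0.152 0.016]
scene 0.066 0.082 n 101 px [234. 242.] mean [ 0.6012 -0.1854  0.077 ] mid [ 0.5969 -0.1828  0.0739] ext [0.054 0.029 0.016]
scene 0.066 0.082 n 12 px [297. 242.] mean [ 0.7281 -0.0699  0.081 ] mid [ 0.7291 -0.0698  0.0806] ext [0.01  0.019 0.002]
scene 0.066 0.082 n 95 px [298. 252.] mean [ 0.7471 -0.0865  0.0762] mid [ 0.7429 -0.0822  0.0746] ext [0.054 0.031 0.015]
scene 0.182 0.21 n 60 px [234. 221.] mean [ 0.5994 -0.1756  0.1925] mid [ 0.5987 -0.1746  0.1911] ext [0.019 0.021 0.014]
```

View pics/top0c.png

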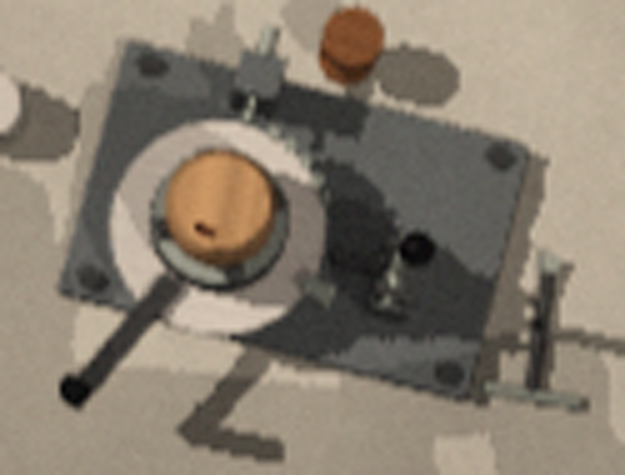

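View pics/scene0c.png

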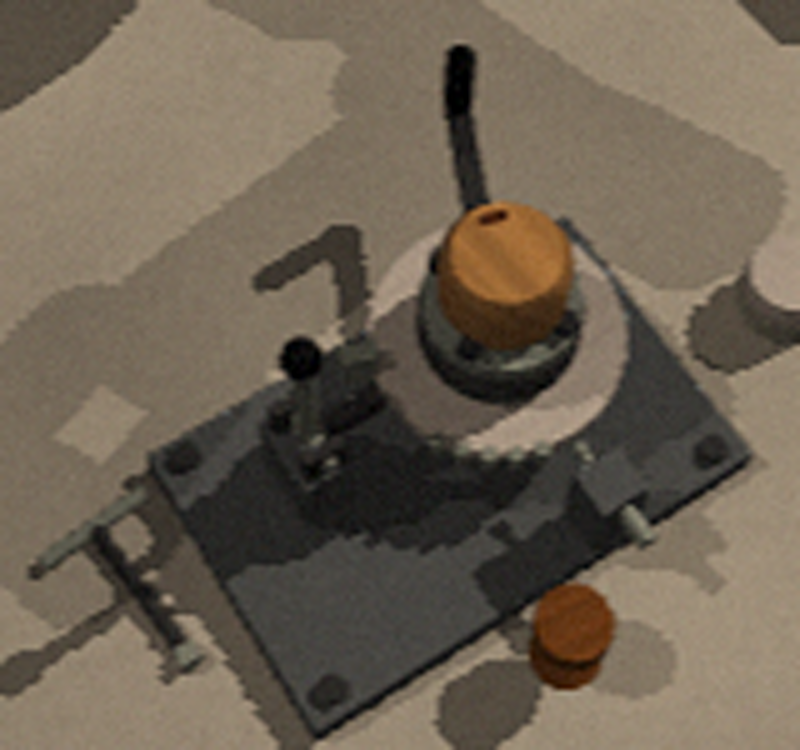

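Top crop: post top (75,388), knob (415,248), blank centre about (220,205), with chuck-key and egg cup clear of the lever's path. The scene crop agrees, with the lever upright at (300,360).

Checks:
- **Spindle:** about (0.630, -0.053). The stand's yaw is about -15.3°.
- **Handle:** 150 mm from the axis, as given, so the plate stands at about 0.11 rad.

First I'll move the closed fingers to between blank and lever.

Emit:
servo_tool:
  steps:
    - {"tx":2.8,"ty":2.7,"yaw":-2.8,"claw":0}
    - {"tx":2.8,"ty":2.7,"yaw":-2.8,"claw":0}
    - {"tx":2.8,"ty":2.7,"yaw":-2.8,"claw":0}
    - {"tx":2.8,"ty":2.7,"yaw":-2.8,"claw":0}
    - {"tx":2.8,"ty":2.7,"yaw":-2.8,"claw":0}
    - {"tx":2.8,"ty":2.7,"yaw":-2.8,"claw":0}
    - {"tx":2.8,"ty":2.7,"yaw":-2.8,"claw":0}
    - {"tx":2.8,"ty":2.7,"yaw":-2.8,"claw":0}
    - {"tx":2.8,"ty":2.7,"yaw":-2.8,"claw":0}
    - {"tx":2.8,"ty":2.7,"yaw":-2.8,"claw":0}
    - {"tx":2.8,"ty":2.7,"yaw":-2.8,"claw":0}
    - {"tx":2.8,"ty":2.7,"yaw":-2.8,"claw":0}
    - {"tx":2.8,"ty":2.7,"yaw":-2.8,"claw":0}
    - {"tx":2.3,"ty":2.6,"yaw":-2.8,"claw":0}
    - {"claw":0}
    - {"claw":0}
  newtons: 30

```text
invalid input at $.steps[0]: expected keys tx, ty, tz, yaw, claw
```

Run:
```python
from h import *
# base-plate edge fit for the stand's yaw, from top view
d=np.load('pics/top0.npy');P=pts('top',d)
R=P.reshape(-1,3); m=(R[:,2]>.012)&(R[:,2]<.03)&(np.hypot(R[:,0]-.63,R[:,1]+.09)<.24)
q=R[m,:2]; best=None
for s in (( .63,-.053),):
  for a in np.arange(-20,-10,.5):
    c,n=np.cos(np.radians(a)),np.sin(np.radians(a)); L=(q-s)@np.array([[c,-n],[n,c]])
    ins=(L[:,0]>-.065)&(L[:,0]<.125)&(L[:,1]>-.2)&(L[:,1]<.1)
    print(a,ins.sum(),len(q),np.round(np.percentile(L[ins],[1,99],axis=0),3).tolist())
```

```text
-20.0 2376 2686 [[-0.061, -0.196], [0.123, 0.098]]
-19.5 2392 2686 [[-0.06, -0.196], [0.123, 0.098]]
-19.0 2414 2686 [[-0.06, -0.196], [0.123, 0.098]]
-18.5 2427 2686 [[-0.06, -0.196], [0.123, 0.098]]
-18.0 2454 2686 [[-0.06, -0.197], [0.123, 0.098]]
-17.5 2474 2686 [[-0.06, -0.196], [0.123, 0.098]]
-17.0 2496 2686 [[-0.06, -0.196], [0.123, 0.098]]
-16.5 2513 2686 [[-0.061, -0.196], [0.123, 0.098]]
-16.0 2535 2686 [[-0.061, -0.197], [0.123, 0.098]]
-15.5 2556 2686 [[-0.062, -0.197], [0.123, 0.098]]
-15.0 2580 2686 [[-0.062, -0.197], [0.124, 0.098]]
-14.5 2593 2686 [[-0.063, -0.197], [0.123, 0.098]]
-14.0 2600 2686 [[-0.064, -0.197], [0.123, 0.098]]
-13.5 2589 2686 [[-0.063, -0.198], [0.123, 0.098]]
-13.0 2565 2686 [[-0.063, -0.197], [0.123, 0.097]]
-12.5 2544 2686 [[-0.063, -0.198], [0.122, 0.097]]
-12.0 2520 2686 [[-0.063, -0.198], [0.122, 0.097]]
-11.5 2499 2686 [[-0.063, -0.197], [0.122, 0.097]]
-11.0 2473 2686 [[-0.063, -0.197], [0.122, 0.097]]
-10.5 2458 2686 [[-0.063, -0.197], [0.122, 0.096]]
```

All five keys are needed in every row. The edge fit puts the stand's yaw nearer -14.2°.

Emit:
servo_tool:
  steps:
    - {"tx":2.8,"ty":2.7,"tz":0,"yaw":-2.8,"claw":0}
    - {"tx":2.8,"ty":2.7,"tz":0,"yaw":-2.8,"claw":0}
    - {"tx":2.8,"ty":2.7,"tz":0,"yaw":-2.8,"claw":0}
    - {"tx":2.8,"ty":2.7,"tz":0,"yaw":-2.8,"claw":0}
    - {"tx":2.8,"ty":2.7,"tz":0,"yaw":-2.8,"claw":0}
    - {"tx":2.8,"ty":2.7,"tz":0,"yaw":-2.8,"claw":0}
    - {"tx":2.8,"ty":2.7,"tz":0,"yaw":-2.8,"claw":0}
    - {"tx":2.8,"ty":2.7,"tz":0,"yaw":-2.8,"claw":0}
    - {"tx":2.8,"ty":2.7,"tz":0,"yaw":-2.8,"claw":0}
    - {"tx":2.8,"ty":2.7,"tz":0,"yaw":-2.8,"claw":0}
    - {"tx":2.8,"ty":2.7,"tz":0,"yaw":-2.8,"claw":0}
    - {"tx":2.8,"ty":2.7,"tz":0,"yaw":-2.8,"claw":0}
    - {"tx":2.8,"ty":2.7,"tz":0,"yaw":-2.8,"claw":0}
    - {"tx":2.3,"ty":2.6,"tz":0,"yaw":-2.0,"claw":0}
    - {"tx":0,"ty":0,"tz":0,"yaw":0,"claw":0}
    - {"tx":0,"ty":0,"tz":0,"yaw":0,"claw":0}
  newtons: 30

```text
time_s: 1.7
position: [0.6102, -0.1252, 0.2497]
tool_rot: [[0.969, -0.248, -0.001], [-0.248, -0.969, 0.0], [-0.001, 0.0, -1.0]]
ft_force: [-1.2, -0.4, 0.8]
grip_width: -0.0002
gripper_force: 0.0
```

Emit:
servo_tool:
  steps:
    - {"tx":0,"ty":0,"tz":-2.15,"yaw":0,"claw":0}
    - {"tx":0,"ty":0,"tz":-2.15,"yaw":0,"claw":0}
    - {"tx":0,"ty":0,"tz":-2.15,"yaw":0,"claw":0}
    - {"tx":0,"ty":0,"tz":-2.15,"yaw":0,"claw":0}
    - {"tx":0,"ty":0,"tz":0,"yaw":0,"claw":0}
    - {"tx":-0.25,"ty":-1.0,"tz":0,"yaw":0,"claw":0}
    - {"tx":-0.25,"ty":-1.0,"tz":0,"yaw":0,"claw":0}
    - {"tx":-0.25,"ty":-1.0,"tz":0,"yaw":0,"claw":0}
    - {"tx":-0.25,"ty":-1.0,"tz":0,"yaw":0,"claw":0}
    - {"tx":-0.25,"ty":-1.0,"tz":0,"yaw":0,"claw":0}
    - {"tx":0,"ty":0,"tz":0,"yaw":0,"claw":0}

```text
time_s: 2.8
position: [0.5973, -0.1774, 0.1645]
tool_rot: [[0.968, -0.251, 0.0], [-0.251, -0.968, -0.001], [0.0, 0.001, -1.0]]
ft_force: [0.2, -0.2, -0.3]
grip_width: -0.0001
gripper_force: 0.0
```

Run:
```python
from h import *
p,d=snap('scene','s1'); cv2.imwrite('pics/s1c.png',cv2.resize(p[100:300,130:350,::-1],None,fx=3,fy=3,interpolation=cv2.INTER_CUBIC))
```

```text
(no output)
```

View pics/s1c.png

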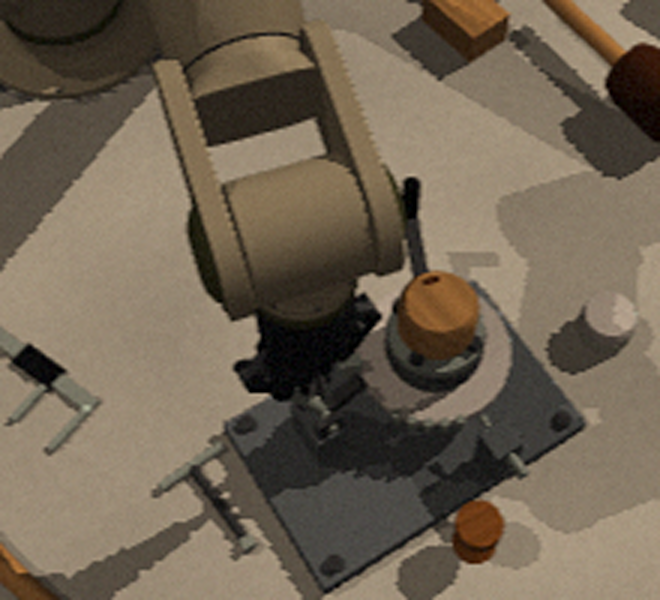

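The knob is hidden behind the gripper around (290,380). The handle (410,190) and bystanders look undisturbed. I'll keep pushing, lowering as the lever leans.

Emit:
servo_tool:
  steps:
    - {"tx":-0.25,"ty":-0.9,"tz":0,"yaw":0,"claw":0}
    - {"tx":-0.25,"ty":-0.9,"tz":0,"yaw":0,"claw":0}
    - {"tx":-0.25,"ty":-0.9,"tz":-0.5,"yaw":0,"claw":0}
    - {"tx":-0.25,"ty":-0.9,"tz":-0.8,"yaw":0,"claw":0}
    - {"tx":-0.25,"ty":-0.9,"tz":-0.8,"yaw":0,"claw":0}
    - {"tx":-0.15,"ty":-0.6,"tz":0,"yaw":0,"claw":0}
    - {"tx":0,"ty":0,"tz":0,"yaw":0,"claw":0}
    - {"tx":0,"ty":0,"tz":0,"yaw":0,"claw":0}

```text
time_s: 3.65
position: [0.5836, -0.2271, 0.1434]
tool_rot: [[0.968, -0.25, 0.0], [-0.25, -0.968, -0.001], [0.0, 0.001, -1.0]]
ft_force: [-0.5, -0.0, -0.3]
grip_width: 0.0002
gripper_force: 0.0
```

Emit:
servo_tool:
  steps:
    - {"tx":0.2,"ty":0.8,"tz":0.5,"yaw":0,"claw":0}
    - {"tx":0,"ty":0,"tz":3.5,"yaw":0,"claw":0}
    - {"tx":0,"ty":0,"tz":3.5,"yaw":0,"claw":0}
    - {"tx":0,"ty":0,"tz":3.5,"yaw":0,"claw":4.5}
    - {"tx":-0.9,"ty":3.2,"tz":0,"yaw":0,"claw":4.5}
    - {"tx":-0.9,"ty":3.2,"tz":0,"yaw":0,"claw":4.5}
    - {"tx":-0.9,"ty":3.2,"tz":0,"yaw":0,"claw":4.5}
    - {"tx":-0.9,"ty":3.2,"tz":0,"yaw":0,"claw":4.5}
    - {"tx":-0.9,"ty":3.2,"tz":0,"yaw":0,"claw":4.5}
    - {"tx":-0.9,"ty":3.2,"tz":0,"yaw":0,"claw":4.5}
    - {"tx":-0.9,"ty":3.2,"tz":0,"yaw":0,"claw":4.5}
    - {"tx":-0.98,"ty":3.6,"tz":0,"yaw":0,"claw":4.5}
    - {"tx":0,"ty":0,"tz":0,"yaw":0,"claw":4.5}
    - {"tx":0,"ty":0,"tz":0,"yaw":0,"claw":4.5}

```text
time_s: 5.05
position: [0.5127, 0.0423, 0.254]
tool_rot: [[0.969, -0.248, 0.001], [-0.248, -0.969, -0.0], [0.001, 0.0, -1.0]]
ft_force: [0.3, -0.3, 0.6]
grip_width: 0.0449
gripper_force: 0.0
```

Run:
```python
from h import *
p,d=snap('scene','s2'); cv2.imwrite('pics/s2c.png',cv2.resize(p[100:300,150:350,::-1],None,fx=3,fy=3,interpolation=cv2.INTER_CUBIC))
o=env.observe();print(o['position'],o['grip_width'],o['ft_force'])
```

```text
[0.51296529 0.04148252 0.25378447] 0.044907398016489596 [ 0.11192086  0.6189231  -0.38358994]
```

View pics/s2c.png

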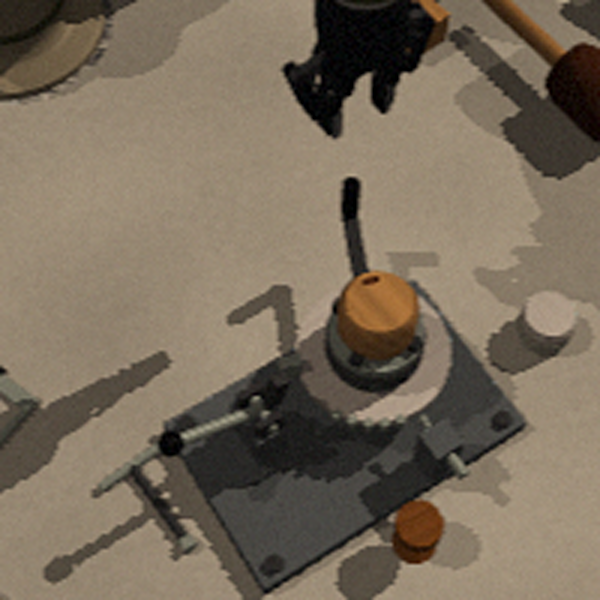

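The lever lies well open, with the knob at (170,443), and the handle (350,190) is under the gripper. I'll lower and grip, then check the knob height.

Emit:
servo_tool:
  steps:
    - {"tx":0,"ty":0,"tz":-3.5,"yaw":0,"claw":4.5}
    - {"tx":0,"ty":0,"tz":-3.5,"yaw":0,"claw":4.5}
    - {"tx":0,"ty":0,"tz":-3.5,"yaw":0,"claw":4.5}
    - {"tx":0,"ty":0,"tz":-3.4,"yaw":0,"claw":4.5}
    - {"tx":0,"ty":0,"tz":0,"yaw":0,"claw":4.5}
    - {"tx":0,"ty":0,"tz":0,"yaw":0,"claw":1.0}
    - {"tx":0,"ty":0,"tz":0,"yaw":0,"claw":1.0}
    - {"tx":0,"ty":0,"tz":0,"yaw":0,"claw":1.0}
    - {"tx":0,"ty":0,"tz":0,"yaw":0,"claw":1.0}
    - {"tx":0,"ty":0,"tz":0,"yaw":0,"claw":1.0}
  newtons: 40

```text
time_s: 6.1
position: [0.5139, 0.041, 0.1162]
tool_rot: [[0.968, -0.25, 0.004], [-0.25, -0.968, -0.001], [0.004, -0.0, -1.0]]
ft_force: [-0.8, -1.4, 7.2]
grip_width: 0.0171
gripper_force: 39.2
```

Run:
```python
from h import *
P=pts('scene',np.load('pics/s2.npy'))
k=P[244:252,203:211].reshape(-1,3);k=k[k[:,2]>.09];print('knob',k.mean(0),k[:,2].max(),len(k))
o=env.observe();x=o['position'];print(x,o['grip_width'],o['gripper_force'],o['ft_force'])
S=np.array([.630,-.053]);v=x[:2]-S;print(np.hypot(*v),np.degrees(np.arctan2(v[1],v[0])))
```

```text
knob [ 0.57849499 -0.25876132  0.13427281] 0.14043906126328143 58
[0.51392768 0.04099    0.11615687] 0.01713540903593741 39.15211200714111 [-0.84356419 -1.41733536  7.24907819]
0.14935495902598916 141.00104617185076
```

The knob is about 0.13 high, so the clamp is at about 1.24 rad, open. The post is gripped at a width of 17 mm, radius 149 mm, direction 141.0°. Now I'll take the first arc, to about 0.44 rad.

Emit:
servo_tool:
  steps:
    - {"tx":0,"ty":0,"tz":0.1,"yaw":0,"claw":1.0}
    - {"tx":-0.4,"ty":-0.52,"tz":0,"yaw":0,"claw":1.0}
    - {"tx":-0.37,"ty":-0.53,"tz":0,"yaw":0,"claw":1.0}
    - {"tx":-0.35,"ty":-0.55,"tz":0,"yaw":0,"claw":1.0}
    - {"tx":-0.33,"ty":-0.56,"tz":0,"yaw":0,"claw":1.0}
    - {"tx":-0.3,"ty":-0.58,"tz":0,"yaw":0,"claw":1.0}
    - {"tx":-0.28,"ty":-0.59,"tz":0,"yaw":0,"claw":1.0}
    - {"tx":-0.25,"ty":-0.6,"tz":0,"yaw":0,"claw":1.0}
    - {"tx":-0.23,"ty":-0.61,"tz":0,"yaw":0,"claw":1.0}
    - {"tx":0,"ty":0,"tz":0,"yaw":0,"claw":1.0}

```text
time_s: 7.1
position: [0.489, -0.0048, 0.1162]
tool_rot: [[0.968, -0.251, 0.004], [-0.251, -0.968, -0.0], [0.004, -0.001, -1.0]]
ft_force: [5.7, 0.0, 0.2]
grip_width: 0.0167
gripper_force: 39.5
```

```bash
cat > st.py <<'E'
from h import *
o=env.observe();x=o['position'];print(o['time_s'],x,o['grip_width'],o['gripper_force'],o['ft_force'])
S=np.array([.630,-.053]);v=x[:2]-S;a=np.degrees(np.arctan2(v[1],v[0]))%360;t=np.array([-v[1],v[0]])/np.hypot(*v)
print('r',np.hypot(*v),'dir',a,'q',np.radians(a-150+14.2),'tang',o['ft_force'][:2]@t,'rad',o['ft_force'][:2]@v/np.hypot(*v))
E
python3 st.py
```

```text
7.1 [ 0.48901631 -0.00477031  0.11623023] 0.016693039897378047 39.4938862323761 [5.66054919e+00 5.58472405e-03 2.35324139e-01]
r 0.14900504219436914 dir 161.11448348457495 q 0.44182108524756003 tang -1.8374807501586907 rad -5.354018378097058
```

Emit:
servo_tool:
  steps:
    - {"tx":-0.18,"ty":-0.62,"tz":0,"yaw":0,"claw":1.0}
    - {"tx":-0.16,"ty":-0.63,"tz":0,"yaw":0,"claw":1.0}
    - {"tx":-0.14,"ty":-0.64,"tz":0,"yaw":0,"claw":1.0}
    - {"tx":-0.11,"ty":-0.64,"tz":0,"yaw":0,"claw":1.0}
    - {"tx":-0.08,"ty":-0.65,"tz":0,"yaw":0,"claw":1.0}
    - {"tx":0,"ty":0,"tz":0,"yaw":0,"claw":1.0}

```text
time_s: 7.7
position: [0.4822, -0.0361, 0.1162]
tool_rot: [[0.968, -0.251, 0.004], [-0.251, -0.968, 0.0], [0.004, -0.001, -1.0]]
ft_force: [6.4, 3.0, 1.7]
grip_width: 0.0166
gripper_force: 39.7
```

```bash
python3 st.py
```

```text
7.7 [ 0.48217564 -0.03612457  0.11621585] 0.016559899386623767 39.651777148246765 [6.40332667 2.98299939 1.7498821 ]
r 0.14878448040199901 dir 173.48738644017254 q 0.6577689798524758 tang -3.690027589807559 rad -6.023667836815868
```

Two clicks passed by angle, at q about 0.66. I'll feel for the third in smaller steps.

Emit:
servo_tool:
  steps:
    - {"tx":-0.05,"ty":-0.4,"tz":0,"yaw":0,"claw":1.0}
    - {"tx":-0.04,"ty":-0.4,"tz":0,"yaw":0,"claw":1.0}
    - {"tx":0,"ty":0,"tz":0,"yaw":0,"claw":1.0}

```text
time_s: 8.0
position: [0.4815, -0.0435, 0.1162]
tool_rot: [[0.968, -0.25, 0.004], [-0.25, -0.968, 0.001], [0.004, -0.002, -1.0]]
ft_force: [7.9, 5.3, -0.0]
grip_width: 0.017
gripper_force: 39.8
```

Emit:
servo_tool:
  steps:
    - {"tx":-0.02,"ty":-0.3,"tz":0,"yaw":0,"claw":1.0}
    - {"tx":0,"ty":0,"tz":0,"yaw":0,"claw":1.0}

```text
time_s: 8.2
position: [0.4814, -0.0464, 0.1162]
tool_rot: [[0.968, -0.25, 0.005], [-0.25, -0.968, 0.001], [0.004, -0.002, -1.0]]
ft_force: [7.3, 5.3, 1.0]
grip_width: 0.0171
gripper_force: 39.8
```

Emit:
servo_tool:
  steps:
    - {"tx":-0.02,"ty":-0.3,"tz":0,"yaw":0,"claw":1.0}
    - {"tx":0,"ty":0,"tz":0,"yaw":0,"claw":1.0}

```text
time_s: 8.4
position: [0.4813, -0.0494, 0.1162]
tool_rot: [[0.968, -0.25, 0.005], [-0.25, -0.968, 0.001], [0.004, -0.002, -1.0]]
ft_force: [8.2, 5.1, -0.0]
grip_width: 0.0169
gripper_force: 39.8
```

Emit:
servo_tool:
  steps:
    - {"tx":-0.01,"ty":-0.3,"tz":0,"yaw":0,"claw":1.0}
    - {"tx":0,"ty":0,"tz":0,"yaw":0,"claw":1.0}

```text
time_s: 8.6
position: [0.4812, -0.0525, 0.1162]
tool_rot: [[0.968, -0.25, 0.005], [-0.25, -0.968, 0.001], [0.005, -0.002, -1.0]]
ft_force: [8.1, 4.7, 0.3]
grip_width: 0.0171
gripper_force: 39.7
```

Emit:
servo_tool:
  steps:
    - {"tx":0,"ty":-0.3,"tz":0,"yaw":0,"claw":1.0}
    - {"tx":0,"ty":0,"tz":0,"yaw":0,"claw":1.0}

```text
time_s: 8.8
position: [0.4812, -0.0556, 0.1162]
tool_rot: [[0.968, -0.25, 0.005], [-0.25, -0.968, 0.001], [0.005, -0.002, -1.0]]
ft_force: [7.7, 5.2, -0.3]
grip_width: 0.0169
gripper_force: 39.7
```

```bash
python3 st.py
```

```text
8.8 [ 0.48124649 -0.05558793  0.11621951] 0.016912432575404306 39.72576677799225 [ 7.66302055  5.19688774 -0.33671704]
r 0.1487760248642405 dir 180.99669896126483 q 0.7888312079067723 tang -5.062804731491036 rad -7.752259958415422
```

Emit:
servo_tool:
  steps:
    - {"tx":0.02,"ty":-0.3,"tz":0,"yaw":0,"claw":1.0}
    - {"tx":0,"ty":0,"tz":0,"yaw":0,"claw":1.0}

```text
time_s: 9.0
position: [0.4814, -0.0587, 0.1162]
tool_rot: [[0.968, -0.25, 0.005], [-0.25, -0.968, 0.001], [0.004, -0.002, -1.0]]
ft_force: [7.9, 4.9, -0.8]
grip_width: 0.017
gripper_force: 39.7
```

Emit:
servo_tool:
  steps:
    - {"tx":0.04,"ty":-0.3,"tz":0,"yaw":0,"claw":1.0}
    - {"tx":0,"ty":0,"tz":0,"yaw":0,"claw":1.0}

```text
time_s: 9.2
position: [0.4815, -0.0613, 0.1162]
tool_rot: [[0.968, -0.25, 0.004], [-0.25, -0.968, 0.001], [0.004, -0.002, -1.0]]
ft_force: [6.8, 6.5, -0.3]
grip_width: 0.0169
gripper_force: 39.8
```

```bash
python3 st.py
python3 - <<'E'
from h import *
p,d=snap('top','t3'); cv2.imwrite('pics/t3c.png',cv2.resize(p[110:215,225:350,::-1],None,fx=5,fy=5,interpolation=cv2.INTER_CUBIC))
p,d=snap('scene','s3'); cv2.imwrite('pics/s3c.png',cv2.resize(p[120:290,190:340,::-1],None,fx=3.5,fy=3.5,interpolation=cv2.INTER_CUBIC))
E
```

```text
9.2 [ 0.4815416  -0.061322    0.11620435] 0.01691997308932263 39.76006865501404 [ 6.78780954  6.4594804  -0.26134214]
r 0.14869146375843426 dir 183.2084213681109 q 0.8274330460463698 tang -6.069453619445032 rad -7.138695833440358
```

View pics/t3c.png

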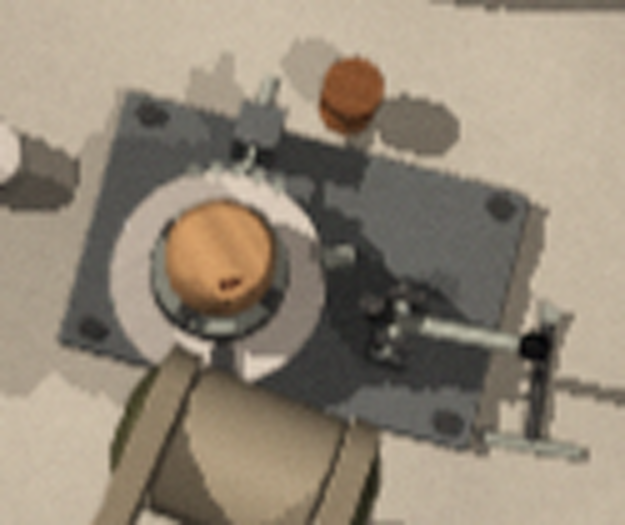

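View pics/s3c.png

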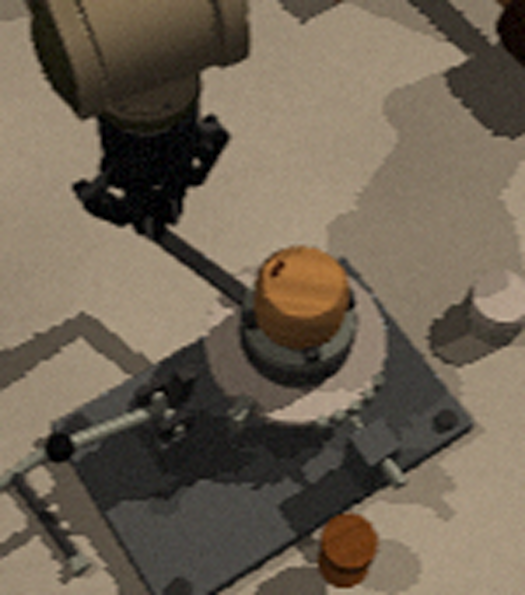

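The pictures show the post in the gripper, the bar running from (150,225) to (240,300) in the scene view, and the lever open with the knob over the chuck key at (535,345) in the top view. I'll check the angle once more from the bar itself.

Run:
```python
from h import *
S=np.array([.630,-.053])
for n,t in(('top','top0'),('scene','scene0'),('scene','s3')):
    P=pts(n,np.load(f'pics/{t}.npy')).reshape(-1,3); v=P[:,:2]-S; r=np.hypot(v[:,0],v[:,1]); a=np.degrees(np.arctan2(v[:,1],v[:,0]))%360
    m=(P[:,2]>.078)&(P[:,2]<.088)&(r>.078)&(r<.135)&(a>125)&(a<200)
    print(t,m.sum(),np.median(a[m]),a[m].std())
# stand features: plunger housing top (z~82) and yaw
for n,t in(('top','top0'),('scene','scene0')):
    P=pts(n,np.load(f'pics/{t}.npy')).reshape(-1,3); v=P[:,:2]-S
    m=(abs(P[:,2]-.081)<.005)&(v[:,0]>.085)&(v[:,0]<.13)&(abs(v[:,1]+.03)<.03)
    w=v[m].mean(0);print(t,m.sum(),w,np.hypot(*w),np.degrees(np.arctan2(w[1],w[0])))
q=[]
for n,t in(('top','top0'),('scene','scene0')):
    P=pts(n,np.load(f'pics/{t}.npy')).reshape(-1,3); m=(abs(P[:,2]-.02)<.005)&(np.hypot(P[:,0]-.63,P[:,1]+.09)<.24)
    rect=cv2.minAreaRect((P[m,:2]*1000).astype(np.float32)); print(t,rect)
```

```text
top0 74 140.91470961160724 2.628118763303788
scene0 85 141.79453315669187 2.6071091590325106
s3 101 183.90052961934518 2.732934119963837
top0 78 [ 0.10545118 -0.02646391] 0.10872115551455966 -14.087939629226602
scene0 134 [ 0.10465118 -0.02762089] 0.10823485030046208 -14.785081991514708
top0 ((650.2671508789062, -97.50062561035156), (451.774658203125, 190.64781188964844), 76.02643585205078)
scene0 ((651.1157836914062, -83.16728210449219), (429.9389953613281, 190.99740600585938), 75.9035873413086)
```

Bar and grip agree: q is about 0.83. I'll nudge to the notch centre and hold.

Emit:
servo_tool:
  steps:
    - {"tx":0.03,"ty":-0.2,"tz":0,"yaw":0,"claw":1.0}
    - {"tx":0,"ty":0,"tz":0,"yaw":0,"claw":1.0}
    - {"tx":0,"ty":0,"tz":0,"yaw":0,"claw":1.0}
    - {"tx":0,"ty":0,"tz":0,"yaw":0,"claw":1.0}
    - {"tx":0,"ty":0,"tz":0,"yaw":0,"claw":1.0}
    - {"tx":0,"ty":0,"tz":0,"yaw":0,"claw":1.0}

```text
time_s: 9.9
position: [0.4816, -0.0631, 0.1162]
tool_rot: [[0.968, -0.25, 0.004], [-0.25, -0.968, 0.001], [0.003, -0.002, -1.0]]
ft_force: [6.5, 7.2, 2.1]
grip_width: 0.0168
gripper_force: 39.8
```

```bash
python3 st.py; python3 -c "
from rig import env
print(env.observe()['qvel'].round(2)); print(env.close_job())"
```

```text
9.9 [ 0.48164182 -0.06306166  0.11621004] 0.01677113360864923 39.777066707611084 [6.5125162  7.19949408 2.09978454]
r 0.14869898339885324 dir 183.8798632496339 q 0.839151917614732 tang -6.742326597272666 rad -6.9847415333775595
[-0.02  0.02  0.   -0.03  0.02 -0.  ]
the job is handed in; nothing more can be done
None
```

I've handed the job in (no verdict came back): the clamp lever is open at about 1.24 rad, and the plate is held by its handle at about 0.84 rad, in the notch after the third click. I placed it by measured angle, because the third click did not show clearly in the force readings; the bench items in the closing close-ups looked undisturbed.

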